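Open the biscuit box at the comics table

ROBOT

A 6-joint arm with a two-finger parallel gripper is mounted at the origin on the work surface. World frame = base frame: x ahead of the robot, y to its left, z up, the work surface at z = 0. Lengths are in mm, angles in rad, forces in N, time in s.
With the tool pointing down it reaches from about 400 to 925 mm from the base axis. Payload 12.5 kg.
Tool frame: the origin (TCP) lies at the very end of the fingers, on their centre line; the grasp point (between the pads) lies 19 mm behind it; z points along the fingers, y is the direction in which the jaws open and shut (so a half turn about z gives the same grasp; the last joint's range is limited). The gripper opens to 95 mm and grips with 3 to 60 N. Pads are 20 mm wide; open, the fingers measure 119 mm over their backs; the gripper's body (75 mm by 180 mm) begins 59 mm behind the grasp point.
Start: joints at [1.081, 0.491, 1.559, -0, 1.092, -0.106], TCP at [234.014, 579.555, 214.661] pointing down, gripper open.
Joint ranges: [-3.1, 3.1], [-0.84, 2.19], [0.05, 2.79], [-1.13, 4.28], [0.06, 2.93], [-2.69, 2.69]. Speed limits (rad/s): [2.22, 2.22, 2.79, 3.14, 3.14, 3.14].

INTERFACE

Orientations are given as [roll, pitch, yaw] about the fixed x, y, z axes, in that order (R = Rz(yaw) Ry(pitch) Rx(roll)).
In Python, from cell import env gives the robot as it stands.
- The arm moves only by the shell command python3 -m pendant 'ROWS'. ROWS is JSON, a list that holds one entry, the list of rows, each a list of 5 numbers: the opening, from 0 (shut) to 1 (fully open), then the shift along the tool's x, y, z in m, then the turn about the tool's z in rad. A call has exactly 8 rows; each row is the pose to reach, as a shift and turn from the pose commanded when the call began, along the tool's axes at that moment; what a row does not reach only later rows make up. A row lasts 1/10 s, in which the tool goes at most 50 mm and 8.59 degrees, less where a joint would pass 70% of its speed; a pose out of reach is approached as far as the arm can. A call with a gripper value outside its range is refused whole. The fingers move at their own pace and stop on an object; the grip force is fixed at half the most. Time passes only in rows, so rows that repeat a pose let the fingers close, or fill a call up. It gives the time, the measured TCP pose, the force and the opening at its end, in the units of the state.
- env.state(): the state, without advancing time (a new reading comes with each control period).
- env.read_camera(name): name is "side" or "top" or "wrist"; returns a dict with "image" (384x512x3 uint8, blue, green, red), "range_z" (384x512 float32, mm along the optical axis (not along the pixel's ray), 0 where there is no reading), "fx", "fy", "cx", "cy" (pixels), "dist" ([k1, k2, p1, p2, k3] as OpenCV has them; the pictures are not rectified), "rvec" (rotation vector, rad) and "tvec" (3), from world to camera coordinates, as OpenCV has them; the wrist camera has in their place "tool_from_camera" (4x4, takes a point from camera to tool coordinates, whose origin is the TCP and whose axes are the flange's). Camera axes: x right, y down, z forward; pixel columns grow to the right and rows downward; lengths in mm; the calibration is good to about 2 mm. A picture is of the moment at which its call begins: read the wrist's pose just before it.
- env.job_done(): hands the job in, once; it reports no verdict.
The state is a dict: "t": time; "joints": joint angles; "qvel": joint speeds; "tau": joint torques, N m; "eef_pos": TCP position; "tcp_rot": TCP orientation; "ft_force": force on the tool from outside, world axes, zero at the start; "moment": the same for the moment, N m; "opening": opening from 0.0 (shut) to 1.0 (fully open).
Only numpy, scipy, OpenCV 4.12 (cv2) and the standard library are available. Lean on these libraries where they do the work, as an engineer would, in place of code of your own. Each camera call takes 0.05 s, during which the arm holds its last target. There are 200 camera calls.

TASK

Open the biscuit box for the table: first take the comic board that is leaning against it and stand it upright in a free slot of the wooden dowel rack. Then peel off the box's clip-tight lid, lifting it by the pull tab so that the tab corner comes up while the opposite corner is still down, with the box staying put on the table. Finish holding the lid in the gripper, right way up and level, at least 15 cm above the table and well off to one side of the box (finish while holding it: do not put it down); leave everything else where it is.

Things in the scene. Friction and masses are not known exactly. Their poses are not given: they have to be found in the camera images.
- board_center (a point): Comic page on rigid board, 150 wide x 150 tall x 8 thick, 120 g: its centre. Starts with its foot on the table at the box's +x side, leaning 0.38 rad back on the lid's edge, 70 mm of it free above that edge; its top edge can be pinched across the 8 mm. z runs up the board (top edge 75 mm away), y along its width, x is the normal of the printed face, which looks away from the box.
- rack: Fixed wooden rack for boards, 200 (x) x 114 (y). Origin: centre of its underside. Two rails along x at y = -45 and +45, tops at 16 mm; on each six dowels, 12 thick, tops at 96 mm, x = -80 to 80 by 32. Five slots 20 wide between them, at x = -64, -32, 0, 32, 64. A board stands in a slot on both rails, its width along the rack's y, its centre 91 mm up. Outer slots taken, three inner ones free.
- lid_tab (a point): Centre of the lid's upturned pull tab, a plate 8 thick, 30 wide, 26 tall standing on the lid's top face near its -x, +y corner; this point is 13 above that face and, from the lid's centre, 50 towards -x and 80 towards +y. Axes are the lid's; the 8 mm thickness runs along the (-1, +1, 0) diagonal, the 30 mm width along (+1, +1, 0). Fingers have room on both sides.
- lid_center (a point): Centre of the lid's top plate, 3 thick; 71.5 mm above the table while the lid is on. Stiff beige lid, 133 (x) x 193 (y), 110 g, z up, with a 15 mm skirt loosely round the box rim, held by four sprung lugs. Lifted by the tab it turns about its far corner; the lugs let go one by one, and at 0.3 rad of tilt all have let go and it lifts away.
- lid_tab_corner (a point): The corner of the lid's top plate next to the tab (lid's -x, +y corner).
- lid_far_corner (a point): The opposite corner of the lid's top plate (lid's +x, -y corner), about which the lid turns when it is peeled.
- box: Beige biscuit box, 120 (x) x 180 (y) x 70 tall, loose on the table, about 1 kg with biscuits in it. Origin: centre of its underside; axes parallel to the lid's while that is on. Four sprung lugs under its rim, on the long sides at y = -62 and +62, hold beads of the lid's skirt; each lets go at about 2 N, when the lid there has risen about 5 mm.
- mug: White mug, 80 across, 85 tall; origin under its centre. Leave it alone.
- jar: Sugar jar, 90 across, 125 tall; origin under its centre. Leave it alone.
- phone: Black phone lying flat, 75 x 155 x 9; origin under its centre. Leave it alone.
- tin: Flat steel pencil tin, 55 x 150 x 28; origin under its centre. Leave it alone.
- eraser: White eraser, 22 x 45 x 13; origin under its centre. Leave it alone.
- card_front: A smaller mounted comic page, 150 wide x 120 tall x 8, standing in the rack's outermost slot at x = -64 mm; origin at the middle of its lower edge. Leave it alone.
- card_back: The same in the outermost slot at x = +64 mm. Leave it alone.
Mind the look-alikes: they are no part of the job. What is shaped like the part that bears lid_tab but turquoise is not meant.

How it is judged:
By the outcome, as a careful person would: the job done as asked, in the order asked, and still so for the second after the job is handed in, while the arm keeps its last pose, push and grip.
It also fails if it takes over 61 s, if anything falls off the work surface, if the arm or the gripper's body presses on something with over 40 N, if the wrist force passes 120 N, or if a joint passes its speed limit or range.

## Working session

There is one attempt and no reset: what is moved stays moved. The work goes in short steps, Python scripts to look and compute and a shell command to move; the robot and the scene stay as the last step left them, time stands still between calls to the robot, and variables do not carry over. Pictures are saved under pics/ and viewed, about 8 in all and at most 12, crops included, and the job is handed in when it is done.

```bash
ls; mkdir -p pics; cat > h.py <<'E'
import numpy as np, cv2
from scipy.spatial.transform import Rotation as Ro
from cell import env
def toolT():
    s=env.state(); T=np.eye(4); T[:3,:3]=Ro.from_euler('xyz',s['tcp_rot']).as_matrix(); T[:3,3]=s['eef_pos']; return T
def cam(name):
    T=toolT(); c=env.read_camera(name)
    if name=='wrist': W=T@np.array(c['tool_from_camera'])
    else:
        R=cv2.Rodrigues(np.array(c['rvec'],float))[0]; W=np.eye(4); W[:3,:3]=R.T; W[:3,3]=-R.T@np.array(c['tvec'],float).ravel()
    c['W']=W; c['K']=np.array([[c['fx'],0,c['cx']],[0,c['fy'],c['cy']],[0,0,1.]]); c['dist']=np.array(c['dist'],float)
    return c
def rays(c,uv):
    p=cv2.undistortPoints(np.array(uv,float).reshape(-1,1,2),c['K'],c['dist'])[:,0]
    return np.c_[p,np.ones(len(p))]
def cloud(c,uv):  # by range
    uv=np.array(uv); r=rays(c,uv); z=c['range_z'][uv[:,1].astype(int),uv[:,0].astype(int)]
    return (r*z[:,None])@c['W'][:3,:3].T+c['W'][:3,3]
def atz(c,uv,z):
    r=rays(c,uv)@c['W'][:3,:3].T; o=c['W'][:3,3]
    return o+r*((np.atleast_1d(z)-o[2])/r[:,2])[:,None]
def proj(c,P):
    W=np.linalg.inv(c['W']); return cv2.projectPoints(np.array(P,float).reshape(-1,1,3),cv2.Rodrigues(W[:3,:3])[0],W[:3,3],c['K'],c['dist'])[0][:,0]
def full(c):
    v,u=np.mgrid[:384,:512]; P=cloud(c,np.c_[u.ravel(),v.ravel()]).reshape(384,512,3); P[c['range_z']==0]=np.nan; return P
E
python3 - <<'E'
from h import *
import pickle
print(env.state())
a=cam('top');b=cam('side')
pickle.dump((a,b),open('c0.pkl','wb'))
for n,c in (('top',a),('side',b)):
    print(n,c['W'].round(2).tolist()); cv2.imwrite(f'pics/{n}0.png',cv2.resize(c['image'],(800,600),interpolation=cv2.INTER_CUBIC))
E
```

```text
pics
{'t': 0.0, 'joints': array([ 1.08138177e+00,  4.91580622e-01,  1.55947371e+00, -3.15512469e-06,
        1.09172807e+00, -1.05577875e-01]), 'qvel': array([-6.93843972e-04, -8.41931790e-04, -2.28825729e-04,  1.08982614e-03,
       -9.09499170e-05,  6.25374847e-04]), 'tau': array([-9.28051086e-04, -6.12622690e+01, -2.58183485e+01,  6.92748372e-02,
        4.82683978e-02, -1.39406397e-04]), 'eef_pos': array([233.89274193, 579.3012972 , 214.04032186]), 'tcp_rot': array([-3.14040924e+00, -1.22594888e-04,  2.75775736e+00]), 'ft_force': array([ 0.30658437,  0.57636407, -0.24718075]), 'moment': array([-0.00546587,  0.01484458,  0.03493833]), 'opening': 0.9982342774201021}
top [[-0.0, -0.98, 0.18, 295.35], [-1.0, -0.0, -0.01, 52.88], [0.01, -0.18, -0.98, 1089.55], [0.0, 0.0, 0.0, 1.0]]
side [[0.77, -0.32, 0.55, -77.6], [-0.63, -0.41, 0.66, -635.63], [0.02, -0.86, -0.52, 596.73], [0.0, 0.0, 0.0, 1.0]]
```

View pics/top0.png

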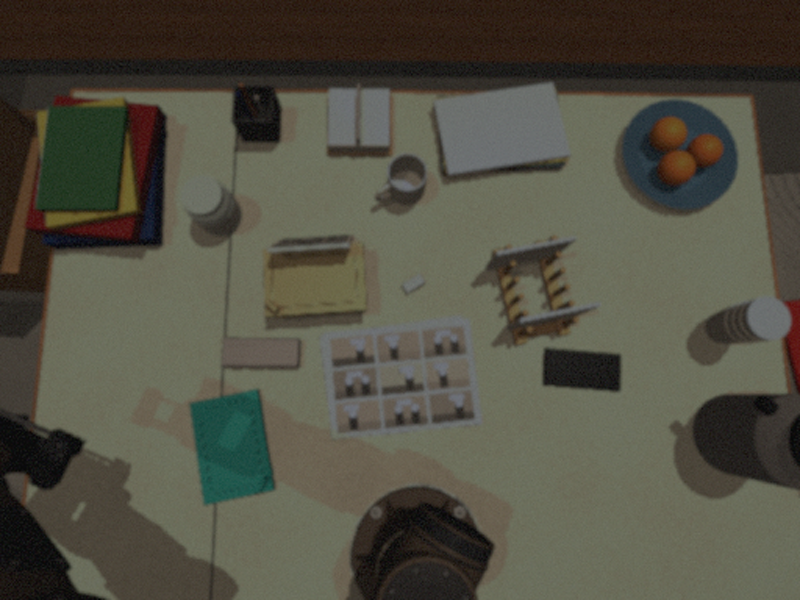

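View pics/side0.png

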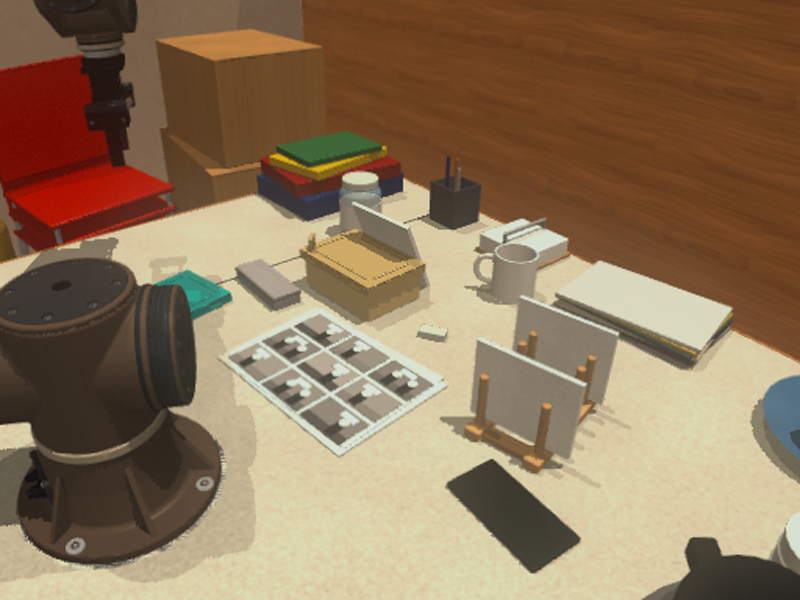

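The top view (800 px scale) shows these candidates:
- **Lids:** the beige box lid is at (315,280), with its tab near (272,310). The turquoise look-alike lies flat at (232,447), so I reject it.
- **Boards:** one leans on the box's far edge at (312,243). The two rack cards at (535,248) and (558,315) are not meant.
- **Rack:** it is at (540,285).

Next I measure from range data.

```bash
python3 - <<'E'
from h import *
import pickle
a,b=pickle.load(open('c0.pkl','rb'))
Ps={'top':full(a),'side':full(b)}
P=Ps['top']
# roi in 512 px
def roi(u0,u1,v0,v1): return P[int(v0*.64):int(v1*.64),int(u0*.64):int(u1*.64)].reshape(-1,3)
B=roi(240,390,225,330)
for lo,hi in ((-10,10),(60,68),(68,76),(76,84),(84,110),(110,140),(140,170)):
    q=B[(B[:,2]>lo)&(B[:,2]<hi)]; print(lo,hi,len(q),np.median(q,0).round(1) if len(q) else '')
q=B[(B[:,2]>66)&(B[:,2]<78)]; print('lid',cv2.minAreaRect(q[:,:2].astype(np.float32)))
q=B[(B[:,2]>110)]; print('boardtop',cv2.minAreaRect(q[:,:2].astype(np.float32)),q[:,2].max())
R=roi(480,620,225,350)
for lo,hi in ((8,24),(85,105),(105,150)):
    q=R[(R[:,2]>lo)&(R[:,2]<hi)]; print('rack',lo,hi,len(q),cv2.minAreaRect(q[:,:2].astype(np.float32)))
def crop(c,u0,u1,v0,v1,s):
    return cv2.resize(c['image'][v0:v1,u0:u1],None,fx=s,fy=s,interpolation=cv2.INTER_CUBIC)
A=crop(a,155,255,140,220,5); C=crop(a,300,400,140,230,5)
A=cv2.convertScaleAbs(A,alpha=1.5);C=cv2.convertScaleAbs(C,alpha=1.5)
im=np.zeros((450,1000,3),np.uint8); im[:400,:500]=A; im[:,500:]=C; cv2.imwrite('pics/tc.png',cv2.resize(im,(800,360)))
E=crop(b,185,285,125,210,4); F=crop(b,290,400,185,300,4)
im=np.zeros((460,840,3),np.uint8); im[:340,:400]=E; im[:,400:]=F; cv2.imwrite('pics/sc.png',cv2.resize(im,(800,438)))
E
```

```text
-10 10 3257 [531.2 209.9  -0.8]
60 68 85 [477.1 207.1  65.5]
68 76 2566 [512.2 197.   72.2]
76 84 78 [523.3 220.5  76.7]
84 110 88 [578.  248.6  97.3]
110 140 177 [562.1 204.4 137. ]
140 170 47 [560.7 198.3 141.2]
lid ((521.8206787109375, 199.66925048828125), (145.2707061767578, 193.15330505371094), 4.027102947235107)
boardtop ((565.9306640625, 202.561279296875), (20.633438110351562, 148.48988342285156), 3.714106798171997) 144.87619478835768
rack 8 24 720 ((491.3313903808594, -234.87109375), (234.7259521484375, 147.70126342773438), 17.132814407348633)
rack 85 105 286 ((503.6096496582031, -229.34750366210938), (176.2687225341797, 148.45469665527344), 15.727874755859375)
rack 105 150 454 ((503.90234375, -231.755615234375), (137.9107666015625, 160.8885498046875), 12.598735809326172)
```

View pics/tc.png

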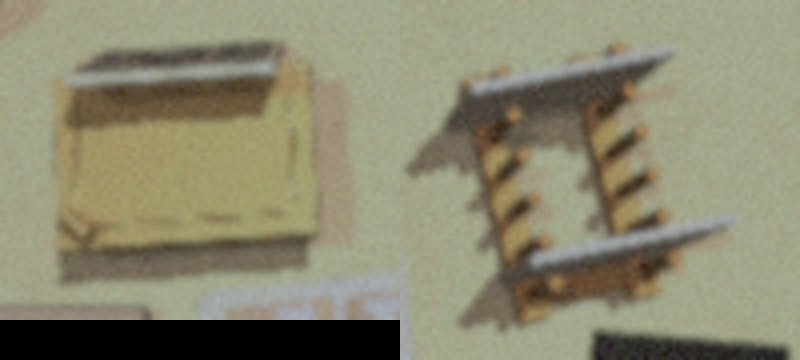

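View pics/sc.png

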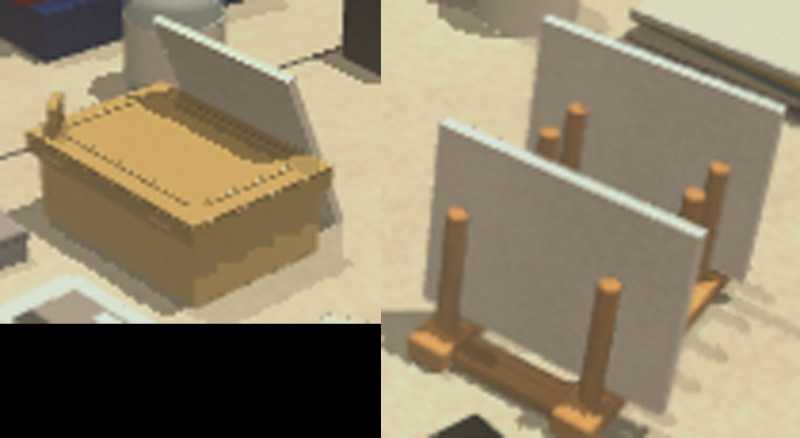

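```bash
python3 - <<'E'
from h import *
import pickle
a,b=pickle.load(open('c0.pkl','rb'))
L=lambda p:np.array(p)/4+[155,140]
R=lambda p:(np.array(p)-[400,0])/4+[300,140]
lid=atz(a,L([(58,80),(62,248),(315,238),(308,60)]),73); print('lid',lid.round(1))
bt=atz(a,L([(70,82),(275,70)]),141); print('board top',bt.round(1))
tab=atz(a,L([(62,212),(98,242),(82,228)]),90);print('tab',tab.round(1))
d=atz(a,R([(513,113),(520,155),(520,203),(541,242),(630,88),(641,131),(651,178),(660,217)]),96);print('dowels',d[:,:2].round(1).tolist())
c=atz(a,R([(535,262),(735,218),(475,93),(670,50)]),136);print('cards',c.round(1))
cc=c[:,:2].reshape(2,2,2);
for k in cc: e=k[0]-k[1]; print('len',np.linalg.norm(e),'rack yaw',np.arctan2(-e[0],e[1]),'mid',k.mean(0))
# range-based lines
P=full(a)
def roi(u0,u1,v0,v1): return P[int(v0*.64):int(v1*.64),int(u0*.64):int(u1*.64)].reshape(-1,3)
from numpy.linalg import svd
for nm,r,lo in (('board',(250,370,225,265),136),('c1',(480,600,230,270),131),('c2',(500,620,300,340),131)):
    q=roi(*r); q=q[q[:,2]>lo]; m=q.mean(0); v=svd(q[:,:2]-m[:2],full_matrices=False)[2][0]; v*=np.sign(v[1]); t=(q[:,:2]-m[:2])@v
    print(nm,len(q),m.round(1),'yaw',np.arctan2(-v[0],v[1]).round(4),'ext',t.min().round(1),t.max().round(1))
# lid edges from range: 
q=roi(240,390,225,330); q=q[(q[:,2]>68)&(q[:,2]<78)]
for th in (0,.02,.04,.06,.08):
    x=q[:,0]*np.cos(th)+q[:,1]*np.sin(th); y=-q[:,0]*np.sin(th)+q[:,1]*np.cos(th); print(th,[np.percentile(x,[.5,99.5]).round(1),np.percentile(y,[.5,99.5]).round(1)])
E
```

```text
lid [[570.3 294.3  73. ]
 [442.6 285.9  73. ]
 [450.3  99.8  73. ]
 [586.3 106.4  73. ]]
board top [[550.5 269.7 141. ]
 [559.5 125.9 141. ]]
tab [[466.6 283.1  90. ]
 [444.6 256.2  90. ]
 [454.9 268.1  90. ]]
dowels [[540.2, -178.8], [508.5, -182.7], [472.8, -181.3], [444.0, -195.4], [559.4, -266.7], [526.8, -273.1], [491.5, -278.5], [462.5, -283.4]]
cards [[ 424.  -180.7  136. ]
 [ 455.1 -322.8  136. ]
 [ 544.8 -143.   136. ]
 [ 576.9 -284.2  136. ]]
len 145.52228342392868 rack yaw 0.21531858667954495 mid [ 439.57459858 -251.7327175 ]
len 144.82959363933327 rack yaw 0.22373347467372529 mid [ 560.87186106 -213.60638928]
board 151 [559.9 202.4 139.3] yaw 0.0706 ext -74.5 74.0
c1 152 [ 565.2 -212.1  134.7] yaw 0.2023 ext -75.3 73.9
c2 157 [ 442.9 -252.1  135.1] yaw 0.2025 ext -73.8 76.5
0 [array([446.3, 591.8]), array([102.3, 295.8])]
0.02 [array([451.5, 595.4]), array([ 92.6, 284.5])]
0.04 [array([456.8, 599.3]), array([ 82.6, 273.3])]
0.06 [array([461. , 602.2]), array([ 72.3, 263.5])]
0.08 [array([464. , 605.1]), array([ 61.9, 253.1])]
```

```bash
cat >> h.py <<'E'
def go(x,y,z,yaw):
    s=env.state(); T=toolT(); d=T[:3,:3].T@(np.array([x,y,z])-T[:3,3])/1000
    t=(s['tcp_rot'][2]-yaw+np.pi)%(2*np.pi)-np.pi
    print('shift',d.round(4),'turn',round(t,4),'t',round(s['t'],2),'F',s['ft_force'].round(1))
E
python3 -c "
from h import *
go(540,195,300,1.631)"
```

```text
shift [-0.4277 -0.2419 -0.0857] turn 1.1268 t 0.1 F [1.2 0.1 0.8]
```

```bash
python3 -m pendant '[[[1,-0.02,-0.01,-0.03,0.08],[1,-0.06,-0.03,-0.06,0.2],[1,-0.1,-0.055,-0.0857,0.32],[1,-0.14,-0.08,-0.0857,0.45],[1,-0.18,-0.1,-0.0857,0.58],[1,-0.22,-0.125,-0.0857,0.7],[1,-0.26,-0.147,-0.0857,0.82],[1,-0.30,-0.17,-0.0857,0.94]]]'; python3 -c "
from h import *
go(540,195,300,1.631)"
```

```text
t: 0.9
eef_pos: [449.3, 307.9, 300.3]
tcp_rot: [-3.141, -0.0, 1.813]
ft_force: [1.0, 0.5, -0.3]
opening: 1.0
shift [-0.1313  0.061   0.0003] turn 0.1819 t 0.9 F [ 1.   0.5 -0.3]
```

```bash
python3 -m pendant '[[[1,-0.03,0.014,0,0.05],[1,-0.06,0.028,0,0.1],[1,-0.09,0.042,0,0.15],[1,-0.12,0.056,0,0.182],[0.4,-0.131,0.061,0,0.182],[0.4,-0.131,0.061,0,0.182],[0.4,-0.131,0.061,0,0.182],[0.4,-0.131,0.061,0,0.182]]]'; python3 - <<'E'
from h import *
import pickle
w=cam('wrist'); print(w['W'].round(2).tolist(),env.state()['opening'])
pickle.dump(w,open('w1.pkl','wb'))
cv2.imwrite('pics/w1.png',cv2.resize(w['image'],(800,600)))
E
```

```text
t: 1.7
eef_pos: [538.9, 198.5, 300.4]
tcp_rot: [-3.141, -0.0, 1.637]
ft_force: [-0.5, 0.3, 0.2]
opening: 0.722
[[1.0, 0.06, 0.02, 534.48], [0.07, -0.96, -0.28, 277.02], [-0.0, 0.28, -0.96, 470.66], [0.0, 0.0, 0.0, 1.0]] 0.6790618519570399
```

View pics/w1.png

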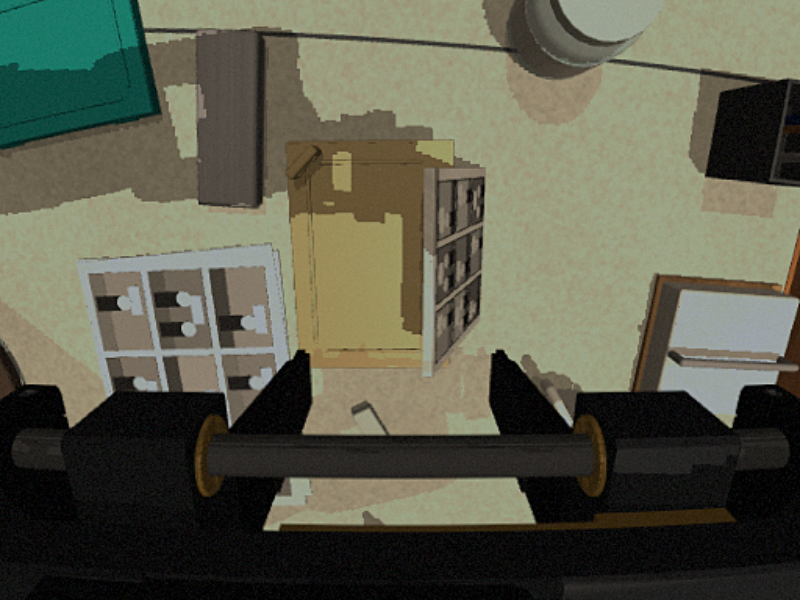

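The wrist view shows the lid from (288,142) to (299,365), with the tab at (303,160). The board's top edge runs from (430,170) to (428,376), printed face away from the box.

```bash
python3 - <<'E'
from h import *
import pickle
w=pickle.load(open('w1.pkl','rb'))
f=lambda p:np.array(p)*.64
print('lid',atz(w,f([(288,142),(454,140),(299,365)]),73)[:,:2].round(1).tolist())
print('btop',atz(w,f([(425,170),(437,170),(422,375),(434,377)]),141)[:,:2].round(1).tolist())
print('tab ends top',atz(w,f([(291,172),(318,150)]),99)[:,:2].round(1).tolist())
P=full(w)
def roi(u0,u1,v0,v1): return P[int(v0*.64):int(v1*.64),int(u0*.64):int(u1*.64)].reshape(-1,3)
q=roi(415,440,165,380);q=q[q[:,2]>125];m=q.mean(0);v=np.linalg.svd(q-m,full_matrices=False)[2];print('btop',len(q),m,v[0],np.ptp(q@v[0]),q[:,2].max())
q=roi(280,335,140,190);q=q[q[:,2]>82];print('tab',len(q),q.mean(0),q[:,2].max());r=cv2.minAreaRect(q[:,:2].astype(np.float32));print(r)
q=roi(280,420,140,375);q=q[(q[:,2]>68)&(q[:,2]<78)];print('lidz',np.median(q[:,2]))
go(556,200,125,1.631)
E
```

```text
lid [[445.2, 289.1], [575.4, 298.8], [456.1, 100.2]]
btop [[551.1, 274.7], [559.0, 275.3], [560.5, 128.6], [569.5, 127.6]]
tab ends top [[453.6, 266.8], [473.4, 283.9]]
btop 1387 [560.33039537 203.3330992  138.63068923] [ 0.07721073 -0.9969406  -0.01216314] 148.69958681851358 143.0405105951353
tab 240 [461.2520155  274.88088301  96.94069371] 100.64388813295562
((460.24530029296875, 274.92852783203125), (30.088624954223633, 8.929998397827148), 49.46659851074219)
lidz 73.18801181142464
shift [0.0003 0.0171 0.1755] turn 0.0064 t 1.75 F [ 0.6 -0.2  0.7]
```

```bash
python3 -m pendant '[[[0.4,0.001,0.023,0.03,0],[0.4,0.001,0.023,0.065,0],[0.4,0.001,0.023,0.1,0],[0.4,0.001,0.023,0.135,0],[0.4,0.001,0.023,0.165,0],[0.4,0.001,0.023,0.182,0],[0.4,0.001,0.023,0.182,0],[0.4,0.001,0.023,0.182,0]]]'; python3 -c "
from h import *
go(614,205,126,1.641)"
```

```text
t: 2.55
eef_pos: [562.6, 200.6, 119.0]
tcp_rot: [3.141, -0.0, 1.637]
ft_force: [0.6, 0.6, -0.3]
opening: 0.403
shift [ 0.001   0.0516 -0.007 ] turn -0.0043 t 2.55 F [ 0.6  0.6 -0.3]
```

```bash
python3 -m pendant '[[[0.38,0.001,0.01,0,-0.004],[0.35,0.001,0.02,-0.002,-0.004],[0.32,0.001,0.029,-0.004,-0.004],[0.29,0.001,0.036,-0.006,-0.004],[0.26,0.001,0.042,-0.007,-0.004],[0.23,0.001,0.048,-0.008,-0.004],[0.2,0.001,0.053,-0.008,-0.004],[0.2,0.001,0.054,-0.008,-0.004]]]'; python3 - <<'E'
from h import *
w=cam('wrist')
cv2.imwrite('pics/w2.png',w['image'][60:300,180:400])
P=full(w);q=P[60:300,180:400].reshape(-1,3);q=q[(q[:,2]>130)&(q[:,2]<160)&(abs(q[:,0]-612)<40)&(q[:,1]>215)];print(len(q),np.median(q,0),q[:,2].max())
E
```

```text
t: 3.35
eef_pos: [616.9, 204.5, 126.2]
tcp_rot: [3.142, -0.0, 1.64]
ft_force: [-0.4, 0.0, -1.3]
opening: 0.202
2801 [616.28944144 242.86445333 150.05684051] 159.98631200268005
```

View pics/w2.png

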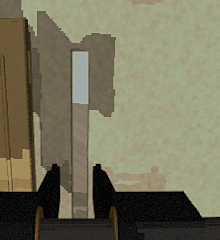

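The board is upright between the fingers (top at z≈150). Closing, then lifting.

```bash
python3 -m pendant '[[[0,0,0,0,0],[0,0,0,0,0],[0,0,0,0,0],[0,0,0,-0.003,0],[0,0,0,-0.02,0],[0,0,0,-0.05,0],[0,0,0,-0.09,0],[0,0,0,-0.13,0]]]'; python3 -c "
from h import *
go(504,-231,290,1.773)"
```

```text
t: 4.2
eef_pos: [616.0, 204.4, 257.7]
tcp_rot: [-3.141, 0.0, 1.64]
ft_force: [0.0, 0.2, -1.4]
opening: 0.084
shift [-0.4266 -0.1418 -0.0322] turn -0.1332 t 4.2 F [ 0.   0.2 -1.4]
```

```bash
python3 -m pendant '[[[0,-0.03,-0.01,-0.02,0],[0,-0.07,-0.023,-0.04,-0.02],[0,-0.11,-0.037,-0.045,-0.04],[0,-0.15,-0.05,-0.045,-0.06],[0,-0.19,-0.063,-0.045,-0.08],[0,-0.23,-0.076,-0.045,-0.1],[0,-0.27,-0.09,-0.045,-0.12],[0,-0.31,-0.103,-0.045,-0.133]]]';python3 -c "
from h import *
go(504,-235,300,1.773)"
```

```text
t: 5.0
eef_pos: [534.1, -113.3, 301.6]
tcp_rot: [3.141, 0.0, 1.774]
ft_force: [-0.2, -0.4, -1.8]
opening: 0.08
shift [-0.1131 -0.054   0.0016] turn 0.0007 t 5.0 F [-0.2 -0.4 -1.8]
```

```bash
python3 -m pendant '[[[0,-0.03,-0.014,0,0],[0,-0.06,-0.028,0,0],[0,-0.085,-0.041,0,0],[0,-0.105,-0.05,0,0],[0,-0.113,-0.054,0,0],[0,-0.113,-0.054,0,0],[0,-0.113,-0.054,0,0],[0,-0.113,-0.054,0,0]]]'; python3 - <<'E'
from h import *
import pickle
w=cam('wrist');b=cam('side')
pickle.dump((w,b),open('w3.pkl','wb'))
cv2.imwrite('pics/w3.png',cv2.resize(w['image'][:300,100:500],(800,600)))
E
```

```text
t: 5.8
eef_pos: [505.0, -232.4, 301.4]
tcp_rot: [3.141, -0.0, 1.774]
ft_force: [0.5, -0.8, -0.7]
opening: 0.08
```

View pics/w3.png

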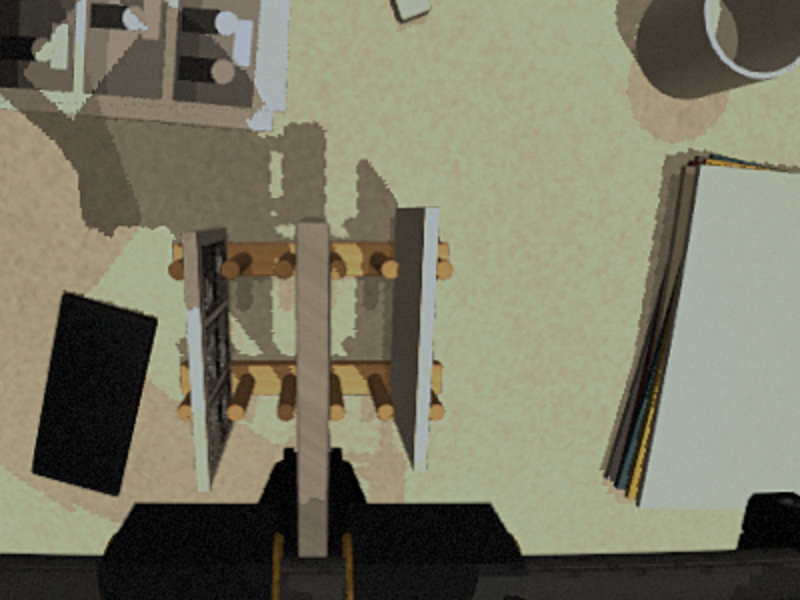

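Dowel tops at (177…444, 269) and (185…436, 411); the held board is edge-on at x≈313, over the middle slot.

```bash
python3 - <<'E'
from h import *
import pickle
w,b=pickle.load(open('w3.pkl','rb'))
f=lambda p:np.array(p)/2+[100,0]
uv=[(x,269) for x in (177,231,283,337,390,444)]+[(x,411) for x in (185,236,286,336,385,436)]
p=atz(w,f(uv),96)[:,:2]; print(p.round(1).tolist())
m=np.array([(x,45) for x in range(-80,81,32)]+[(x,-45) for x in range(-80,81,32)],float)
A,_=cv2.estimateAffinePartial2D(m,p); print(A.round(3),'scale',np.hypot(A[0,0],A[1,0]),'yaw',np.arctan2(A[1,0],A[0,0]),'res',(m@A[:,:2].T+A[:,2]-p).std(0))
P=full(w); q=P[105:225,247:267].reshape(-1,3);q=q[(q[:,2]>300)&(q[:,2]<340)];mm=q.mean(0);v=np.linalg.svd(q-mm,full_matrices=False)[2][0];print('board top',np.median(q,0),v,np.ptp(q@v))
Wb=np.linalg.inv(b['W']); print(toolT()[:3,3])
# board tilt from below: side cam cloud near tool
S=full(b).reshape(-1,3); q=S[(S[:,2]>175)&(S[:,2]<320)&(abs(S[:,0]-505)<60)&(abs(S[:,1]+232)<90)]
mm=q.mean(0);v=np.linalg.svd(q-mm,full_matrices=False)[2];print('side',len(q),mm,'normal',v[2],'zmin',np.percentile(q[:,2],1), 'spread',(q-mm)@v[2] .std() if 0 else ((q-mm)@v[2]).std())
c,s=np.cos(.2),np.sin(.2)
for lo,hi in((180,200),(200,220),(220,240),(240,260),(260,280)):
    k=q[(q[:,2]>lo)&(q[:,2]<hi)]; 
    if len(k): print(lo,np.median(k[:,0]*c+k[:,1]*s),len(k), np.ptp(-k[:,0]*s+k[:,1]*c), np.percentile(-k[:,0]*s+k[:,1]*c,[1,99]))
print('tool x\'',505*c-232.4*s, -505*s-232.4*c)
E
```

```text
[[417.4, -204.4], [449.3, -198.0], [479.8, -191.8], [511.4, -185.4], [542.4, -178.9], [574.2, -172.2], [435.3, -292.0], [467.3, -285.4], [498.5, -279.0], [529.6, -272.7], [560.2, -266.4], [592.1, -259.9]]Traceback (most recent call last):
  File "<stdin>", line 8, in <module>
cv2.error: OpenCV(4.12.0) /io/opencv/modules/calib3d/src/ptsetreg.cpp:1108: error: (-215:Assertion failed) count >= 0 && to.checkVector(2) == count in function 'estimateAffinePartial2D'
```

```bash
python3 - <<'E'
from h import *
import pickle
w,b=pickle.load(open('w3.pkl','rb'))
p=np.array([[417.4, -204.4], [449.3, -198.0], [479.8, -191.8], [511.4, -185.4], [542.4, -178.9], [574.2, -172.2], [435.3, -292.0], [467.3, -285.4], [498.5, -279.0], [529.6, -272.7], [560.2, -266.4], [592.1, -259.9]])
m=np.array([(x,45) for x in range(-80,81,32)]+[(x,-45) for x in range(-80,81,32)],float)
A,_=cv2.estimateAffinePartial2D(m,p); print(A.round(3),'scale',np.hypot(A[0,0],A[1,0]),'yaw',np.arctan2(A[1,0],A[0,0]),'res',(m@A[:,:2].T+A[:,2]-p).std(0))
P=full(w); q=P[105:225,247:267].reshape(-1,3);q=q[(q[:,2]>300)&(q[:,2]<340)];mm=q.mean(0);v=np.linalg.svd(q-mm,full_matrices=False)[2][0];print('board top',np.median(q,0),v,np.ptp(q@v))
S=full(b).reshape(-1,3); q=S[(S[:,2]>165)&(S[:,2]<320)&(abs(S[:,0]-505)<60)&(abs(S[:,1]+232)<90)]
c,s=np.cos(.2),np.sin(.2)
for lo,hi in((165,180),(180,200),(200,220),(220,240),(240,260),(260,280)):
    k=q[(q[:,2]>lo)&(q[:,2]<hi)]; 
    if len(k): print(lo,np.median(k[:,0]*c+k[:,1]*s).round(1),len(k), np.percentile(-k[:,0]*s+k[:,1]*c,[1,99]).round(1),k[:,2].min().round(1))
print('tool',505*c-232.4*s, -505*s-232.4*c)
E
```

```text
[[ 9.75000e-01 -2.01000e-01  5.04792e+02]
 [ 2.01000e-01  9.75000e-01 -2.32175e+02]] scale 0.9953090823317279 yaw 0.20284019677675447 res [0.33259387 0.18500338]
board top [ 495.62596094 -183.03377441  325.17188258] [ 0.20622411 -0.97845969 -0.00939416] 64.53432468540541
165 444.4 183 [-402.4 -255.2] 173.0
180 444.1 642 [-402.9 -256.1] 180.0
200 444.2 666 [-402.7 -256.3] 200.0
220 444.2 695 [-402.8 -256. ] 220.1
240 444.2 712 [-402.9 -256.2] 240.1
260 444.3 753 [-402.9 -255.8] 260.0
tool 448.76286933305477 -328.0954847418105
```

```bash
python3 -m pendant '[[[0,0,0,0.03,0],[0,0,0,0.065,0],[0,0,0,0.095,0],[0,0,0,0.12,0],[0,0,0,0.138,0],[0,0,0,0.148,0],[0,0,0,0.154,0],[0,0,0,0.154,0]]]'; python3 -c "
from h import *
b=cam('side'); S=full(b).reshape(-1,3); q=S[(S[:,2]>5)&(S[:,2]<170)&(abs(S[:,0]-505)<80)&(abs(S[:,1]+232)<90)]
c,s=np.cos(.2028),np.sin(.2028);x=q[:,0]*c+q[:,1]*s;k=q[abs(x-444.5)<4];print(len(k),k[:,2].min(),k[:,2].max())
go(504.8,-232.2,144,1.773)"
```

```text
t: 6.7
eef_pos: [504.9, -233.2, 147.2]
tcp_rot: [-3.141, -0.0, 1.773]
ft_force: [1.1, 0.2, -1.5]
opening: 0.081
2292 20.34603754314685 169.9866691729859
shift [ 0.0012 -0.0001  0.0038] turn 0.0 t 6.75 F [ 0.   0.2 -0.7]
```

```bash
python3 -m pendant '[[[0,0,0,0.001,0],[0,0,0,0.002,0],[0,0,0,0.003,0],[0,0,0,0.0035,0],[0,0,0,0.004,0],[0,0,0,0.004,0],[0,0,0,0.004,0],[0,0,0,0.004,0]]]'
```

```text
t: 7.55
eef_pos: [504.8, -233.4, 143.3]
tcp_rot: [3.142, -0.0, 1.773]
ft_force: [-0.7, -0.1, -0.8]
opening: 0.081
```

```bash
python3 -m pendant '[[[0,0,0,0.0005,0],[0,0,0,0.001,0],[0,0,0,0.0015,0],[0,0,0,0.002,0],[0,0,0,0.002,0],[0,0,0,0.002,0],[0,0,0,0.002,0],[0,0,0,0.002,0]]]'
```

```text
t: 8.35
eef_pos: [505.0, -233.4, 142.2]
tcp_rot: [3.141, 0.001, 1.773]
ft_force: [-1.7, 1.4, 9.4]
opening: 0.087
```

```bash
python3 -m pendant '[[[0.087,0,0,-0.001,0],[0.3,0,0,-0.001,0],[0.3,0,0,-0.001,0],[0.3,0,0,-0.001,0],[0.3,0,0,-0.02,0],[0.3,0,0,-0.06,0],[0.3,0,0,-0.1,0],[0.3,0,0,-0.14,0]]]'; python3 - <<'E'
from h import *
b=cam('side'); cv2.imwrite('pics/s4.png',cv2.resize(b['image'][150:310,270:430],(640,640))[:600])
S=full(b).reshape(-1,3); q=S[(S[:,2]>5)&(S[:,2]<170)&(abs(S[:,0]-505)<80)&(abs(S[:,1]+232)<100)]
c,s=np.cos(.2028),np.sin(.2028);x=q[:,0]*c+q[:,1]*s
for lo in (100,120,140,155): k=x[(q[:,2]>lo)&(q[:,2]<lo+20)&(abs(x-446)<20)];print(lo,len(k),np.median(k).round(1))
k=q[abs(x-446)<6];print(k[:,2].max())
go(461,275,300,.855)
E
```

```text
t: 9.15
eef_pos: [504.6, -233.3, 282.8]
tcp_rot: [-3.141, -0.0, 1.773]
ft_force: [0.4, -0.4, -0.6]
opening: 0.302
100 540 442.8
120 574 442.8
140 586 442.7
155 430 443.2
166.18263708359478
shift [ 0.5079  0.058  -0.0133] turn 0.9179 t 9.2 F [-0.6  0.2  5. ]
```

View pics/s4.png

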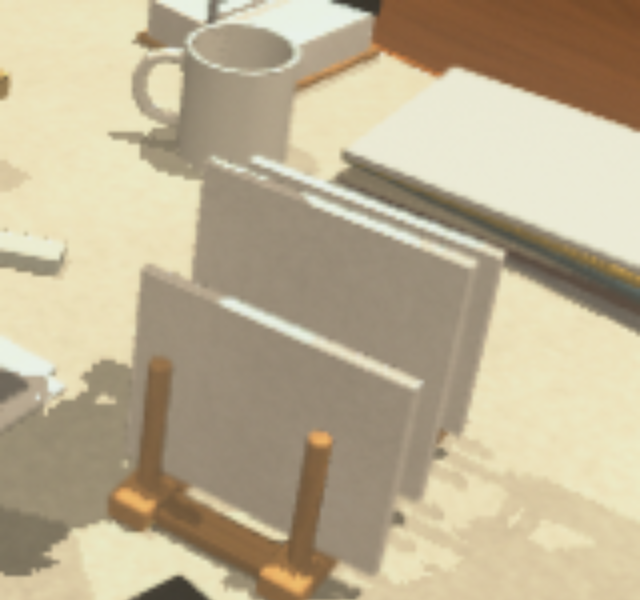

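The board stands upright in the middle slot (top z≈166). Next is the tab.

```bash
python3 -m pendant '[[[0.5,0.03,0.003,-0.01,0.06],[0.5,0.07,0.008,-0.013,0.18],[0.5,0.11,0.0126,-0.013,0.3],[0.5,0.15,0.017,-0.013,0.42],[0.5,0.19,0.022,-0.013,0.54],[0.5,0.23,0.026,-0.013,0.66],[0.5,0.27,0.031,-0.013,0.78],[0.5,0.31,0.035,-0.013,0.9]]]';python3 -c "
from h import *
go(461,275,260,.856)"
```

```text
t: 10.0
eef_pos: [476.5, 78.8, 294.2]
tcp_rot: [3.141, -0.0, 0.868]
ft_force: [0.7, -0.5, -1.1]
opening: 0.496
shift [ 0.1396 -0.1387  0.0342] turn 0.0117 t 10.0 F [ 0.7 -0.5 -1.1]
```

```bash
python3 -m pendant '[[[0.5,0.025,-0.025,0.005,0],[0.5,0.05,-0.05,0.01,0.01],[0.5,0.075,-0.075,0.02,0.01],[0.5,0.1,-0.1,0.03,0.012],[0.5,0.125,-0.125,0.034,0.012],[0.5,0.14,-0.139,0.034,0.012],[0.5,0.14,-0.139,0.034,0.012],[0.5,0.14,-0.139,0.034,0.012]]]'; python3 - <<'E'
from h import *
import pickle
w=cam('wrist');pickle.dump(w,open('w5.pkl','wb'))
cv2.imwrite('pics/w5.png',cv2.resize(w['image'][:300,100:500],(800,600)))
P=full(w).reshape(-1,3);q=P[(P[:,2]>80)&(P[:,2]<105)&(np.hypot(P[:,0]-461,P[:,1]-275)<30)];print(len(q),np.median(q,0).round(1),q[:,2].max())
print(cv2.minAreaRect(q[:,:2].astype(np.float32)))
print('far corner etc: lid', [cv2.minAreaRect(P[(abs(P[:,2]-73)<3)&(abs(P[:,0]-516)<100)&(abs(P[:,1]-199)<130)][:,:2].astype(np.float32))])
go(461,275,76,.856)
E
```

```text
t: 10.8
eef_pos: [460.2, 273.8, 260.0]
tcp_rot: [-3.141, 0.001, 0.862]
ft_force: [0.7, -1.1, -0.7]
opening: 0.504
220 [461.1 276.9  98.6] 100.99915179207682
((460.1271667480469, 275.9556579589844), (28.73836326599121, 7.895078182220459), 49.212005615234375)
far corner etc: lid [((515.4907836914062, 198.71376037597656), (133.8160400390625, 193.90777587890625), 3.954099416732788)]
shift [ 0.0018 -0.0006  0.1841] turn 0.0048 t 10.85 F [-0.4  1.1 -0. ]
```

View pics/w5.png

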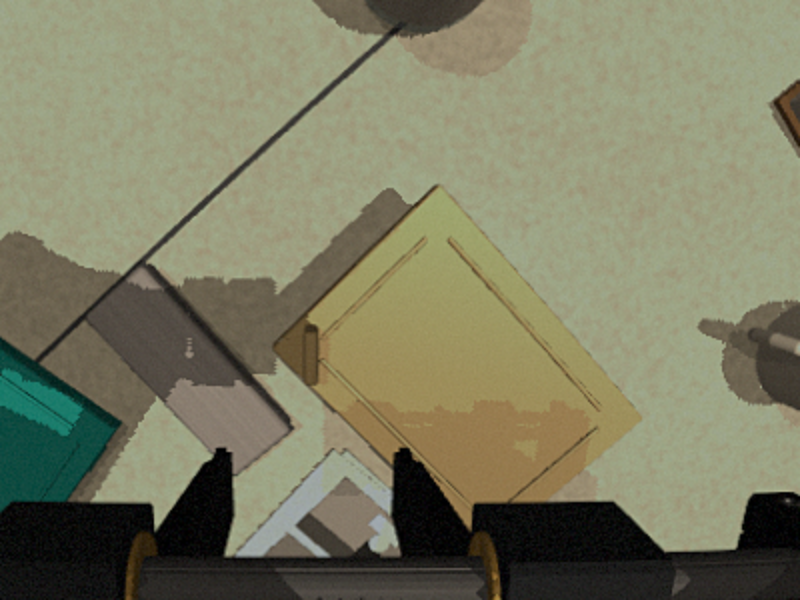

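The tab is at crop pixel (311,353), clear on both sides. The lid is 134×194 at z 73, yaw 0.07, which fits the description. Descending and gripping.

```bash
python3 -m pendant '[[[0.4,0.002,0.0,0.03,0.005],[0.4,0.002,0.0,0.065,0.005],[0.4,0.002,0.0,0.1,0.005],[0.4,0.002,0.0,0.135,0.005],[0.4,0.002,0.0,0.16,0.005],[0.4,0.002,0.0,0.175,0.005],[0.4,0.002,0.0,0.181,0.005],[0.4,0.002,0.0,0.181,0.005]]]'; python3 -m pendant '[[[0.2,0,0,0,0],[0,0,0,0,0],[0,0,0,0,0],[0,0,0,0,0],[0,0,0,0,0],[0,0,0,0,0],[0,0,0,0,0],[0,0,0,0,0]]]'; python3 -c "
from h import *
T=toolT(); a=.07
R=np.array([[np.cos(a),-np.sin(a)],[np.sin(a),np.cos(a)]]); d=R@[116.5,-176.5]; d/=np.linalg.norm(d)
print('inward dir in tool',T[:3,:3].T@[d[0],d[1],0], env.state()['tcp_rot'])"
```

```text
t: 11.65
eef_pos: [461.8, 274.6, 79.1]
tcp_rot: [-3.141, 0.001, 0.855]
ft_force: [0.1, -0.1, 0.5]
opening: 0.401
t: 12.45
eef_pos: [461.7, 275.5, 79.7]
tcp_rot: [3.142, -0.0, 0.856]
ft_force: [-1.0, -0.1, 5.4]
opening: 0.082
inward dir in tool [-2.01024238e-01  9.79586266e-01 -4.86858629e-05] [ 3.14154652e+00 -4.66997290e-04  8.55815885e-01]
```

```bash
python3 -m pendant '[[[0,0,0,-0.003,0],[0,0,0.001,-0.006,0],[0,0,0.001,-0.009,0],[0,0,0.0015,-0.012,0],[0,-0.0005,0.002,-0.015,0],[0,-0.0005,0.003,-0.018,0],[0,-0.0005,0.003,-0.021,0],[0,-0.0005,0.003,-0.021,0]]]'; python3 - <<'E'
from h import *
w=cam('wrist');s=cam('side')
for c in (w,s):
    P=full(c).reshape(-1,3);a=.07
    x=(P[:,0]-515.5)*np.cos(a)+(P[:,1]-198.7)*np.sin(a);y=-(P[:,0]-515.5)*np.sin(a)+(P[:,1]-198.7)*np.cos(a)
    k=(abs(x)<60)&(abs(y)<90)&(P[:,2]>60)&(P[:,2]<130)&~((x<-15)&(y>45))
    A=np.c_[x[k],y[k],np.ones(k.sum())];z=P[k,2]
    for _ in range(5):
        co=np.linalg.lstsq(A,z,rcond=None)[0];r=abs(A@co-z);m=r<max(3,np.median(r)*2);A,z=A[m],z[m]
    print(len(z),co.round(3),'tab corner z',co@[-66.5,96.5,1],'far',co@[66.5,-96.5,1])
E
```

```text
t: 13.25
eef_pos: [464.1, 273.1, 101.0]
tcp_rot: [3.141, -0.001, 0.856]
ft_force: [-0.2, -0.1, -1.8]
opening: 0.081
23966 [1.0000e-03 4.0000e-03 9.4026e+01] tab corner z 94.35367310182974 far 93.69826923679906
1116 [-1.0000e-03  4.0000e-03  9.2339e+01] tab corner z 92.8325541297429 far 91.84631495280453
```

The range data shows the lid came up level (far corner also at z≈94), so it wasn't peeled: the deep grip kept it from turning. I'll check whether the box moved before deciding how to mend this.

```bash
cat > chk.py <<'E'
from h import *
import pickle
a=.07
def loc(P):
    return (P[:,0]-515.5)*np.cos(a)+(P[:,1]-198.7)*np.sin(a), -(P[:,0]-515.5)*np.sin(a)+(P[:,1]-198.7)*np.cos(a)
def lid(c,zlo=60,zhi=160,s=0):
    P=full(c).reshape(-1,3);x,y=loc(P)
    k=(abs(x)<58)&(abs(y)<88)&(P[:,2]>zlo)&(P[:,2]<zhi)&~((x<-15)&(y>45))
    A=np.c_[x[k],y[k],np.ones(k.sum())];z=P[k,2]
    for _ in range(8):
        co=np.linalg.lstsq(A,z,rcond=None)[0];r=abs(A@co-z);m=r<max(2.5,np.median(r)*2.5);A,z=A[m],z[m]
    print('lid n',len(z),'tilt',co[:2].round(3),'centre z',co[2].round(1),'tab corner',(co@[-66.5,96.5,1]).round(1),'far',(co@[66.5,-96.5,1]).round(1))
def box(c):
    P=full(c).reshape(-1,3);x,y=loc(P); k=(P[:,2]>15)&(P[:,2]<50)
    m=k&(abs(x)<50)&(abs(y+90)<20); n=k&(abs(y)<80)&(abs(x+60)<20)
    for i,q in enumerate((y[m],x[n])): print('box face',len(q),np.median(q).round(2) if len(q) else '',np.std(q).round(1) if len(q) else '')
E
python3 - <<'E'
from chk import *
b0=pickle.load(open('c0.pkl','rb'))[1]; b=cam('side')
print('before');box(b0);print('now');box(b);lid(b)
m=np.hstack([b0['image'][110:220,170:300],b['image'][110:220,170:300]]);cv2.imwrite('pics/s6.png',cv2.resize(m,(800,340)))
E
```

```text
before
box face 284 -91.95 1.4
box face 357 -61.64 1.2
now
box face 302 -91.82 1.3
box face 375 -61.15 1.1
lid n 1042 tilt [-0.001  0.004] centre z 92.2 tab corner 92.7 far 91.7
```

View pics/s6.png

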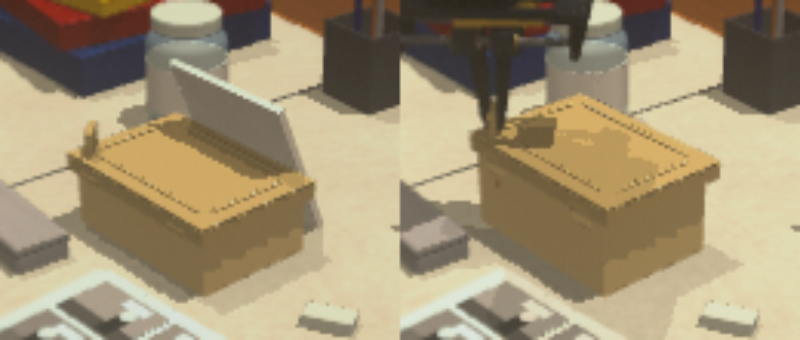

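The box hasn't moved, and the lid hovers level about 20 mm up. I'll set it back on the rim the way it came, re-engage the lugs, and peel again with a shallower grip that lets the tab turn between the pads.

```bash
python3 -m pendant '[[[0,0,-0.001,0.004,0],[0,0.0005,-0.002,0.008,0],[0,0.0005,-0.003,0.012,0],[0,0.0005,-0.003,0.015,0],[0,0.0005,-0.003,0.018,0],[0,0.0005,-0.003,0.02,0],[0,0.0005,-0.003,0.021,0],[0,0.0005,-0.003,0.021,0]]]'; python3 -c "
from chk import *
lid(cam('wrist'));b=cam('side');lid(b);box(b)"
```

```text
t: 14.2
eef_pos: [461.5, 275.4, 79.8]
tcp_rot: [-3.142, -0.0, 0.856]
ft_force: [-3.1, -1.3, 7.9]
opening: 0.086
lid n 22450 tilt [0.002 0.001] centre z 73.2 tab corner 73.2 far 73.2
lid n 1026 tilt [0.    0.001] centre z 71.8 tab corner 71.9 far 71.7
box face 285 -91.97 1.3
box face 356 -61.33 1.1
```

The lid is fully seated (73.2 at both corners, box unmoved). I'll regrip with only about 7 mm of the tab between the pad tips.

```bash
python3 -m pendant '[[[0.2,0,0,0,0],[0.2,0,0,0,0],[0.2,0,0,-0.004,0],[0.2,0,0,-0.008,0],[0.2,0,0,-0.0125,0],[0.2,0,0,-0.0125,0],[0.2,0,0,-0.0125,0],[0.2,0,0,-0.0125,0]]]';  python3 -m pendant '[[[0.1,0,0,0,0],[0,0,0,0,0],[0,0,0,0,0],[0,0,0,0,0],[0,0,0,0,0],[0,0,0,0,0],[0,0,0,0,0],[0,0,0,0,0]]]'; python3 -m pendant '[[[0,0,0,-0.001,0],[0,0,0,-0.002,0],[0,0,0.0005,-0.003,0],[0,0,0.0005,-0.004,0],[0,0,0.001,-0.005,0],[0,0,0.001,-0.006,0],[0,0,0.001,-0.007,0],[0,0,0.001,-0.007,0]]]';python3 -c "
from chk import *
lid(cam('wrist'));b=cam('side');lid(b);box(b)"
```

```text
t: 15.1
eef_pos: [461.6, 275.4, 91.8]
tcp_rot: [-3.142, -0.0, 0.856]
ft_force: [-1.0, -0.1, 0.3]
opening: 0.198
t: 15.9
eef_pos: [461.7, 275.4, 91.8]
tcp_rot: [-3.142, -0.0, 0.856]
ft_force: [0.2, -0.5, -0.6]
opening: 0.08
t: 16.7
eef_pos: [462.6, 274.7, 99.1]
tcp_rot: [3.141, -0.0, 0.856]
ft_force: [-0.8, 0.0, -1.8]
opening: 0.082
lid n 22038 tilt [-0.024  0.028] centre z 77.1 tab corner 81.4 far 72.8
lid n 1066 tilt [-0.025  0.029] centre z 75.6 tab corner 80.1 far 71.2
box face 292 -91.9 1.3
box face 382 -61.17 1.1
```

It peels this time: tab corner up 8 mm, far corner still down. Continuing along the arc.

```bash
python3 -m pendant '[[[0,0,0.0005,-0.0025,0],[0,0,0.001,-0.005,0],[0,0,0.0015,-0.0075,0],[0,0,0.002,-0.01,0],[0,-0.0005,0.0025,-0.0125,0],[0,-0.0005,0.003,-0.015,0],[0,-0.0005,0.0035,-0.0175,0],[0,-0.0005,0.004,-0.02,0]]]';python3 -c "
from chk import *
lid(cam('wrist'));b=cam('side');lid(b);box(b)"
```

```text
t: 17.6
eef_pos: [465.1, 271.7, 119.1]
tcp_rot: [3.142, -0.0, 0.856]
ft_force: [0.5, 0.4, -1.9]
opening: 0.081
lid n 22115 tilt [-0.029  0.036] centre z 96.2 tab corner 101.7 far 90.8
lid n 1044 tilt [-0.027  0.037] centre z 95.2 tab corner 100.6 far 89.8
box face 305 -91.96 1.3
box face 376 -61.29 1.1
```

Past 8 mm the far corner started rising too (tilt stuck at 0.045), so the tab still isn't turning freely. I'll reseat, press the lid home, and retry with a tip-only grip.

```bash
python3 -m pendant '[[[0,0,-0.001,-0.0,0],[0,0,-0.002,0.005,0],[0,0.0005,-0.003,0.01,0],[0,0.0005,-0.004,0.015,0],[0,0.0005,-0.005,0.02,0],[0,0.0005,-0.005,0.024,0],[0,0.0005,-0.005,0.027,0],[0,0.0005,-0.005,0.027,0]]]';python3 -c "
from chk import *
lid(cam('wrist'));b=cam('side');lid(b);box(b)
go(515.5,198.7,76,.856)"
```

```text
t: 18.5
eef_pos: [461.9, 275.2, 91.7]
tcp_rot: [3.141, -0.0, 0.856]
ft_force: [-0.0, -1.0, -0.2]
opening: 0.076
lid n 22384 tilt [0.002 0.   ] centre z 73.2 tab corner 73.1 far 73.3
lid n 1058 tilt [0.001 0.001] centre z 71.7 tab corner 71.7 far 71.7
box face 274 -91.83 1.2
box face 357 -61.34 1.1
shift [-0.0227  0.0907  0.0157] turn -0.0003 t 18.6 F [ 0.7 -0.1 -1. ]
```

```bash
python3 -m pendant '[[[0.25,0,0,0,0],[0.25,0,0,-0.001,0],[0.25,0,0,-0.025,0],[0.25,-0.005,0.03,-0.03,0],[0,-0.015,0.06,-0.03,0],[0,-0.0227,0.0907,-0.02,0],[0,-0.0227,0.0907,0.01,0],[0,-0.0227,0.0907,0.0165,0]]]'; python3 -m pendant '[[[0,0,0,0.0005,0],[0,0,0,0.001,0],[0,0,0,0.0015,0],[0,0,0,0.002,0],[0,0,0,0.0025,0],[0,0,0,0.003,0],[0,0,0,0.0035,0],[0,0,0,0.0035,0]]]'; python3 -c "
from h import *
go(515.5,198.7,72,.856)"
```

```text
t: 19.4
eef_pos: [514.5, 197.8, 73.3]
tcp_rot: [-3.14, 0.003, 0.854]
ft_force: [-0.1, 0.2, 4.1]
opening: 0.013
t: 20.2
eef_pos: [515.3, 199.1, 73.3]
tcp_rot: [3.141, -0.001, 0.856]
ft_force: [-4.4, 0.5, 16.5]
opening: 0.006
shift [-0.0002  0.0004  0.0013] turn 0.0 t 20.2 F [-4.4  0.5 16.5]
```

```bash
python3 -m pendant '[[[0,0,0,-0.01,0],[0.2,0,0,-0.04,0],[0.2,0.01,-0.03,-0.06,0],[0.2,0.018,-0.065,-0.06,0],[0.2,0.0227,-0.0907,-0.055,0],[0.2,0.0227,-0.0907,-0.04,0],[0.2,0.0227,-0.0907,-0.027,0],[0.2,0.0227,-0.0907,-0.0245,0]]]'; python3 -c "
from h import *
go(461.4,275.4,95,.856)"
```

```text
t: 21.0
eef_pos: [461.1, 275.5, 95.6]
tcp_rot: [-3.141, 0.001, 0.856]
ft_force: [-0.0, 0.3, -0.3]
opening: 0.199
shift [0.0002 0.0003 0.0006] turn 0.0004 t 21.0 F [-0.   0.3 -0.3]
```

Close on the top 4 mm and lift in small steps, reading force.

```bash
python3 -m pendant '[[[0.1,0,0,0.0005,0],[0,0,0,0.0005,0],[0,0,0,0.0005,0],[0,0,0,0.0005,0],[0,0,0,0.0,0],[0,0,0,-0.001,0],[0,0,0.0,-0.002,0],[0,0,0,-0.003,0]]]'; python3 -m pendant '[[[0,0,0,-0.001,0],[0,0,0,-0.001,0],[0,0,0.0005,-0.002,0],[0,0,0.0005,-0.003,0],[0,0,0.001,-0.004,0],[0,0,0.001,-0.005,0],[0,0,0.001,-0.005,0],[0,0,0.001,-0.005,0]]]'; python3 -c "
from chk import *
lid(cam('wrist'));b=cam('side');box(b);print(env.state()['ft_force'],env.state()['moment'])"
```

```text
t: 21.8
eef_pos: [461.7, 275.3, 99.2]
tcp_rot: [-3.142, 0.0, 0.856]
ft_force: [1.3, -0.8, -5.6]
opening: 0.077
t: 22.6
eef_pos: [462.5, 274.8, 104.6]
tcp_rot: [3.141, -0.0, 0.856]
ft_force: [0.1, -0.6, 0.5]
opening: 0.079
lid n 21799 tilt [-0.043  0.022] centre z 77.6 tab corner 82.5 far 72.7
box face 295 -91.62 1.3
box face 385 -61.64 1.1
[ 1.08870909 -0.57294127  0.62141352] [-0.07856018  0.20357899  0.07571116]
```

The lugs are engaged again (5.6 N pull at 4 mm rise) and the far corner is down. Continuing.

```bash
python3 -m pendant '[[[0,0,0.0005,-0.0015,0],[0,0,0.0005,-0.003,0],[0,0,0.001,-0.005,0],[0,0,0.001,-0.007,0],[0,0,0.0015,-0.009,0],[0,-0.0005,0.002,-0.0105,0],[0,-0.0005,0.002,-0.012,0],[0,-0.0005,0.002,-0.012,0]]]'; python3 -c "
from chk import *
lid(cam('wrist'));b=cam('side');lid(b);box(b);print(env.state()['ft_force'],env.state()['moment'])"
```

```text
t: 23.5
eef_pos: [463.7, 273.1, 116.6]
tcp_rot: [3.141, -0.0, 0.856]
ft_force: [1.0, 0.1, -1.0]
opening: 0.076
lid n 21169 tilt [-0.065  0.075] centre z 84.2 tab corner 95.8 far 72.6
lid n 1069 tilt [-0.066  0.074] centre z 82.7 tab corner 94.3 far 71.1
box face 299 -91.85 1.3
box face 384 -61.5 1.1
[ 1.91063789 -0.57261898 -0.07735844] [ 0.03002206 -0.07980593 -0.00376937]
```

```bash
python3 -m pendant '[[[0,0,0.0005,-0.0025,0],[0,0,0.001,-0.005,0],[0,-0.0005,0.002,-0.0075,0],[0,-0.0005,0.0025,-0.01,0],[0,-0.0005,0.003,-0.013,0],[0,-0.001,0.004,-0.016,0],[0,-0.001,0.0045,-0.019,0],[0,-0.001,0.005,-0.021,0]]]'; python3 -c "
from chk import *
lid(cam('wrist'));b=cam('side');lid(b);box(b);print(env.state()['ft_force'],env.state()['moment'])"
```

```text
t: 24.4
eef_pos: [466.8, 269.0, 137.7]
tcp_rot: [3.142, -0.0, 0.856]
ft_force: [-0.2, -0.2, -0.4]
opening: 0.077
lid n 21573 tilt [-0.057  0.067] centre z 106.8 tab corner 117.0 far 96.5
lid n 1011 tilt [-0.053  0.067] centre z 105.7 tab corner 115.7 far 95.7
box face 299 -91.89 1.3
box face 386 -61.71 1.2
[-0.04148357  0.22794742 -1.51140265] [-0.04733139  0.12904868 -0.00785637]
```

The peel worked: at 23 mm of tab rise the far corner hadn't moved; then the lugs let go and the lid came free. The box hasn't moved.

The tip grip leaves the lid tilted 5°. I'll rest it crosswise on the open box, where it can't latch, and regrip deep so it ends level.

```bash
python3 -m pendant '[[[0,0,0,-0.01,0],[0,0,0,-0.025,0],[0,0,0,-0.04,0],[0,0,0,-0.05,-0.03],[0,0,0,-0.06,-0.1],[0,0,0,-0.06,-0.2],[0,0,0,-0.06,-0.3],[0,0,0,-0.06,-0.4]]]'; python3 -c "
from h import *
go(439.2,143.2,198,2.427)"
```

```text
t: 25.3
eef_pos: [466.7, 269.0, 197.7]
tcp_rot: [3.142, -0.0, 1.261]
ft_force: [-0.4, -0.3, -0.6]
opening: 0.074
shift [-0.1282  0.0122 -0.0003] turn -1.1655 t 25.3 F [-0.4 -0.3 -0.6]
```

```bash
python3 -m pendant '[[[0,-0.005,0.0,0,-0.1],[0,-0.02,0.002,0,-0.2],[0,-0.04,0.004,0,-0.3],[0,-0.06,0.006,0,-0.41],[0,-0.08,0.008,0,-0.52],[0,-0.1,0.01,0,-0.63],[0,-0.118,0.011,0,-0.74],[0,-0.128,0.012,0,-0.84]]]'; python3 -c "
from h import *
go(439.2,143.2,198,2.427)"
```

```text
t: 26.1
eef_pos: [438.0, 142.6, 197.7]
tcp_rot: [-3.141, 0.0, 2.101]
ft_force: [-0.4, 0.5, -0.9]
opening: 0.077
shift [-0.      0.0013 -0.0003] turn -0.3258 t 26.1 F [-0.4  0.5 -0.9]
```

```bash
python3 -m pendant '[[[0,0,0.001,0,-0.1],[0,0,0.001,0,-0.2],[0,0,0.001,0,-0.29],[0,0,0.001,0.015,-0.326],[0,0,0.001,0.03,-0.326],[0,0,0.001,0.045,-0.326],[0,0,0.001,0.056,-0.326],[0,0,0.001,0.06,-0.326]]]'; python3 - <<'E'
from chk import *
w=cam('wrist');s=cam('side');t=cam('top')
pickle.dump((w,s,t),open('x.pkl','wb'));box(s)
for c in (w,s,t):
    P=full(c).reshape(-1,3);x,y=loc(P)
    k=(abs(x)<85)&(abs(y)<55)&(P[:,2]>85)&(P[:,2]<130)&(x>-40)
    q=P[k];A=np.c_[x[k],y[k],np.ones(k.sum())];z=P[k,2]
    for _ in range(8):
        co=np.linalg.lstsq(A,z,rcond=None)[0];r=abs(A@co-z);m=r<max(2.5,np.median(r)*2.5);A,z=A[m],z[m]
    print(len(z),co.round(3))
    k=(P[:,2]>90)&(P[:,2]<125)&(abs(x)<130)&(abs(y)<110);print(cv2.minAreaRect(np.c_[x[k],y[k]].astype(np.float32)) if k.sum() else '')
E
```

```text
t: 26.9
eef_pos: [439.1, 144.0, 136.6]
tcp_rot: [-3.141, -0.001, 2.423]
ft_force: [-0.1, 0.1, -1.5]
opening: 0.073
box face 289 -92.01 1.4
box face 387 -61.59 1.1
13225 [-6.90000e-02 -5.90000e-02  1.04639e+02]
((-0.12393951416015625, -2.3928756713867188), (194.7470245361328, 133.5924072265625), 0.055486664175987244)
503 [-6.80000e-02 -6.00000e-02  1.02899e+02]
((-3.2300949096679688, -5.1163482666015625), (195.14407348632812, 140.2560272216797), 0.13932354748249054)
306 [-6.70000e-02 -5.30000e-02  1.04506e+02]
((74.62582397460938, -2.121917724609375), (46.996116638183594, 134.0136260986328), 0.5751636028289795)
```

```bash
python3 -m pendant '[[[0,0,0,0.004,0],[0,0,0,0.008,0],[0,0,0,0.011,0],[0,0,0,0.014,0],[0,0,0,0.017,0],[0,0,0,0.02,0],[0,0,0,0.022,0],[0,0,0,0.022,0]]]'; python3 - <<'E'
from chk import *
w=cam('wrist')
P=full(w).reshape(-1,3);x,y=loc(P)
k=(abs(x)<85)&(abs(y)<55)&(P[:,2]>78)&(P[:,2]<130)&(x>-40)
A=np.c_[x[k],y[k],np.ones(k.sum())];z=P[k,2]
for _ in range(8):
        co=np.linalg.lstsq(A,z,rcond=None)[0];r=abs(A@co-z);m=r<max(2.5,np.median(r)*2.5);A,z=A[m],z[m]
print(len(z),co.round(3))
E
```

```text
t: 27.85
eef_pos: [439.4, 144.1, 115.1]
tcp_rot: [-3.142, -0.0, 2.422]
ft_force: [-0.8, 0.3, 0.2]
opening: 0.075
13832 [-1.4000e-02 -8.0000e-03  9.0091e+01]
```

```bash
python3 -m pendant '[[[0,0,0,0.001,0],[0,0,0,0.002,0],[0.1,0,0,0.002,0],[0.2,0,0,0.002,0],[0.2,0,0,0.002,0],[0.2,0,0,0.008,0],[0.2,0,0,0.014,0],[0.2,0,0,0.0195,0]]]';python3 - <<'E'
from chk import *
w=cam('wrist');s=cam('side');box(s)
cv2.imwrite('pics/s7.png',np.hstack([cv2.resize(w['image'],(400,300)),cv2.resize(s['image'][100:220,170:330],(400,300))]))
for c in (w,s):
    P=full(c).reshape(-1,3);x,y=loc(P)
    k=(abs(x)<85)&(abs(y)<55)&(P[:,2]>78)&(P[:,2]<130)&(x>-40)
    A=np.c_[x[k],y[k],np.ones(k.sum())];z=P[k,2]
    for _ in range(8):
        co=np.linalg.lstsq(A,z,rcond=None)[0];r=abs(A@co-z);m=r<max(2.5,np.median(r)*2.5);A,z=A[m],z[m]
    print(len(z),co.round(3))
E
```

```text
t: 28.7
eef_pos: [439.2, 144.1, 95.1]
tcp_rot: [-3.141, -0.0, 2.422]
ft_force: [-0.1, -0.3, 0.2]
opening: 0.2
box face 306 -91.64 1.4
box face 282 -61.66 1.1
11998 [-0.000e+00  4.000e-03  8.857e+01]
565 [ 0.0000e+00 -1.0000e-03  8.7054e+01]
```

View pics/s7.png

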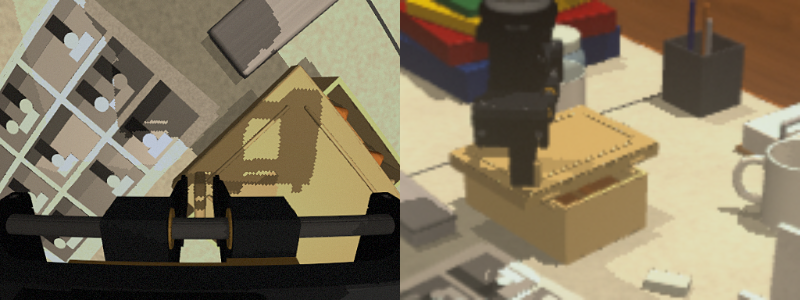

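The lid rests level on the box with the tab between the fingers (200,185 left; side view right). Deep grip, then lift.

```bash
python3 -m pendant '[[[0,0,0,0,0],[0,0,0,0,0],[0,0,0,0,0],[0,0,0,0,0],[0,0,0,-0.005,0],[0,0,0,-0.015,0],[0,0,0,-0.03,0],[0,0,0,-0.05,0]]]'; python3 -m pendant '[[[0,0,0,-0.02,0],[0,0,0,-0.04,0],[0,0,0,-0.06,0],[0,0,0,-0.08,0],[0,0,0,-0.1,0],[0,0,0,-0.11,0],[0,0,0,-0.12,0],[0,0,0,-0.12,0]]]'; python3 -c "
from h import *
go(430,-95,265,2.422)"
```

```text
t: 29.6
eef_pos: [439.1, 144.0, 146.7]
tcp_rot: [-3.141, -0.001, 2.422]
ft_force: [-0.3, -0.3, -0.2]
opening: 0.082
t: 30.4
eef_pos: [439.5, 144.1, 266.7]
tcp_rot: [3.14, 0.001, 2.422]
ft_force: [0.9, -0.4, -1.6]
opening: 0.079
shift [-0.1505 -0.1861  0.0017] turn -0.0002 t 30.4 F [ 0.9 -0.4 -1.6]
```

```bash
python3 -m pendant '[[[0,-0.01,-0.013,0,0],[0,-0.03,-0.037,0,0],[0,-0.05,-0.062,0,0],[0,-0.07,-0.087,0,0],[0,-0.09,-0.111,0,0],[0,-0.11,-0.136,0,0],[0,-0.125,-0.155,0,0],[0,-0.135,-0.167,0,0]]]'; python3 -m pendant '[[[0,-0.005,-0.006,0,0],[0,-0.01,-0.012,0,0],[0,-0.014,-0.017,0,0],[0,-0.015,-0.019,0,0],[0,-0.015,-0.019,0,0],[0,-0.015,-0.019,0,0],[0,-0.015,-0.019,0,0],[0,-0.015,-0.019,0,0]]]'; python3 - <<'E'
from chk import *
w=cam('wrist');s=cam('side');t=cam('top');box(s)
cv2.imwrite('pics/fin.png',np.hstack([cv2.resize(s['image'],(400,300)),cv2.resize(cv2.convertScaleAbs(t['image'],alpha=1.5),(400,300))]))
for c in (w,s,t):
    P=full(c).reshape(-1,3)
    k=(P[:,2]>225)&(P[:,2]<275)&(abs(P[:,0]-520)<60)&(abs(P[:,1]+40)<50)
    A=np.c_[P[k][:,:2]-[506,-40],np.ones(k.sum())];z=P[k,2]
    for _ in range(8):
        co=np.linalg.lstsq(A,z,rcond=None)[0];r=abs(A@co-z);m=r<max(2.5,np.median(r)*2.5);A,z=A[m],z[m]
    print(len(z),co.round(3))
E
```

```text
t: 31.2
eef_pos: [430.3, -72.0, 265.0]
tcp_rot: [-3.141, -0.001, 2.421]
ft_force: [-0.0, 1.1, -2.1]
opening: 0.077
t: 32.0
eef_pos: [429.6, -94.4, 265.9]
tcp_rot: [3.141, 0.0, 2.422]
ft_force: [-1.0, 0.1, -0.6]
opening: 0.084
box face 301 -91.85 1.3
box face 380 -61.68 1.2
13444 [-2.00000e-03  1.00000e-03  2.58395e+02]
625 [2.0000e-03 2.0000e-03 2.5742e+02]
958 [-2.00000e-03 -0.00000e+00  2.57299e+02]
```

View pics/fin.png

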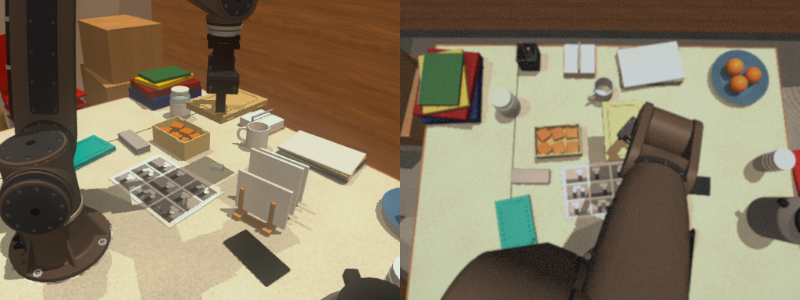

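The open box is in place, the board stands in the rack, and the lid is level at 258 mm, off to the box's -y side. Handing in.

```bash
python3 -c "
from h import *
s=env.state();print(s['t'],s['opening'],s['eef_pos']);print(env.job_done())"
```

```text
32.15 0.0788575485203687 [429.53956142 -94.52167509 265.8432225 ]
the job is handed in; nothing more can be done
None
```

The job is handed in at 32 s, but the lid was not peeled properly on the first try, so the peel is the doubtful part.

- **Board:** I tipped it upright, gripped it and set it in the rack's middle slot. My last check showed it upright with its top edge at 166 mm, as it should be.
- **First lift of the lid:** The deep grip on the tab kept the lid from turning. It came up level, about 20 mm, with the far corner rising too. I set it back on the box.
- **Second try:** A shallower grip also failed. The far corner started rising after about 8 mm, so I set the lid back again and pressed it home. On the next lift the lugs gripped again, with a pull of about 6 N.
- **Third try:** With only the tip of the tab gripped, the tab corner came up 23 mm while the far corner stayed down. All the lugs had let go well before the 0.3 rad in the description: the tilt while the far corner was still down was about 0.1 rad when I measured it.
- **Levelling:** I rested the lid crosswise on the open box for a moment to grip it deeper, then lifted it away.
- **Last checks:** The lid is held right way up and level to within 0.003 rad. It is at 258 mm, with about 80 mm of clear space between it and the box on the -y side. The box moved less than 1 mm, and in the pictures everything else looks to be where it was. The highest force I read was 16.5 N.

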